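# Grade the birch slices for the wood-burning class

## Robot

A 6-joint arm with a two-finger parallel gripper is mounted at the origin on the work surface. World frame = base frame: x ahead of the robot, y to its left, z up, the work surface at z = 0. Lengths are in m, angles in rad, forces in N, time in s.
With the tool pointing down it reaches from about 0.3 to 0.775 m from the base axis. Payload 14.6 kg.
Tool frame: the origin (TCP) lies at the very end of the fingers, on their centre line; the grasp point (between the pads) lies 19 mm behind it (ctrl.hold_point_z is the distance from the TCP to the grasp point, in m); x points along the fingers, y is the direction in which the jaws open and shut, and the axes are right-handed (so a half turn about x gives the same grasp; the last joint's range is limited). The gripper opens to 94 mm and grips with 3 to 60 N. Pads are 16 mm wide; open, the fingers measure 119 mm over their backs; the gripper's body (75 mm by 177 mm) begins 78 mm behind the grasp point.
Start: joints at [1.201, 0.3, 1.521, -0, 1.321, -0.067], TCP at [0.164, 0.525, 0.205] pointing down, gripper open.
Joint ranges: [-3.03, 3.03], [-0.79, 2.21], [0.23, 2.52], [-1.04, 4.18], [0, 3.07], [-2.55, 2.55]. Speed limits (rad/s): [2.22, 2.22, 2.57, 3.14, 3.14, 3.14].

## Interface

Orientations are given as [roll, pitch, yaw] about the fixed x, y, z axes, in that order (R = Rz(yaw) Ry(pitch) Rx(roll)).
In Python, from station import get_obs, camera, ticket, ctrl gives the robot as it stands.
- The arm moves only by the tool step_arm, never from a script. Its argument "motion" is a list that holds one entry, the list of rows, each a list of 6 numbers: the shift along the tool's x, y, z in m, then the turn, a rotation vector about the tool's x, y, z in degrees. A call has 1 to 12 rows; each row shifts and turns the commanded pose from where the row before left it, along the tool's axes as they then stand; what a row does not reach is not made up. A row lasts 1/8 s, in which the tool goes at most 62.5 mm and 10.7 degrees, less where a joint would pass 70% of its speed; a pose out of reach is approached as far as the arm can. A call is refused whole if a number of a shift passes 0.0625 or a number of a turn 10.7, either way. A call with a gripper value outside its range is refused whole. "fingers" is the finger opening in m, from 0 to 0.094, set as the call begins (left out, the last holds). The fingers move at their own pace and stop on an object; "squeeze" is the grip in N (left out, the last holds). Time passes only in rows, so rows that do not move let the fingers close. It gives the time, the measured TCP pose, the force and the opening at its end, in the units of the state.
- get_obs(): the state, without advancing time (a new reading comes with each control period).
- camera(name): name is "scene" or "top" or "wrist"; returns a dict with "pixels" (384x512x3 uint8, red, green, blue), "fx", "fy", "cx", "cy" (pixels), "extrinsics" (4x4, takes a point from world to camera coordinates); the wrist camera has in their place "T_tool_cam" (4x4, takes a point from camera to tool coordinates, whose origin is the TCP and whose axes are the tool frame's). Camera axes: x right, y up, looking along -z (the intrinsics and any distortion apply to the point x, -y, -z); pixel columns grow to the right and rows downward; lengths in m; the calibration is good to about 2 mm. A picture is of the moment at which its call begins: read the wrist's pose just before it. There is no depth.
- ticket.hand_in(): hands the job in, once; it reports no verdict.
The state is a dict: "time_s": time; "qpos": joint angles; "joint_vel": joint speeds; "tau": joint torques, N m; "ee_pos": TCP position; "eef_rot": TCP orientation; "force": force on the tool from outside, world axes, zero at the start; "moment": the same for the moment, N m; "grip_width": finger opening in m.
Only numpy, scipy, OpenCV 4.12 (cv2) and the standard library are available. Lean on these libraries where they do the work, as an engineer would, in place of code of your own. Each camera call takes 0.05 s, during which the arm holds its last target.

## Task

Set up the wood-burning place: lay the four birch slices on the four cork mats in order of size, the largest on the mat next to the iron stand and each next one smaller, so that the smallest ends up farthest from the stand. Each slice lies flat in the middle of its own mat. Leave the amber jar standing where it is.

Things in the scene. Friction and masses are not known exactly. Their poses are not given: they have to be found in the camera images.
- slice_34: The smallest of four loose round birch slices lying flat (pale face with growth rings, dark bark rim): a disc 34 mm in diameter, 20 mm thick. Origin at the centre of its underside, z up out of the upper face. The four differ only in diameter (34, 44, 54, 64 mm) and weigh 10 to 60 g.
- slice_44: The second smallest of four loose round birch slices lying flat (pale face with growth rings, dark bark rim): a disc 44 mm in diameter, 20 mm thick. Origin at the centre of its underside, z up out of the upper face. The four differ only in diameter (34, 44, 54, 64 mm) and weigh 10 to 60 g.
- slice_54: The second largest of four loose round birch slices lying flat (pale face with growth rings, dark bark rim): a disc 54 mm in diameter, 20 mm thick. Origin at the centre of its underside, z up out of the upper face. The four differ only in diameter (34, 44, 54, 64 mm) and weigh 10 to 60 g.
- slice_64: The largest of four loose round birch slices lying flat (pale face with growth rings, dark bark rim): a disc 64 mm in diameter, 20 mm thick. Origin at the centre of its underside, z up out of the upper face. The four differ only in diameter (34, 44, 54, 64 mm) and weigh 10 to 60 g.
- mat_1: One of four identical fixed cork mats in a row, about 90 mm apart, on a plywood plank: a disc 72 mm in diameter, 3 mm thick, at the row's end on the robot's right (lowest y). Origin at the centre of its underside, on the plank 12 mm above the table; its top is 15 mm above the table. z up, x across the row (away from the robot), y along it (to the robot's left).
- mat_2: One of four identical fixed cork mats in a row, about 90 mm apart, on a plywood plank: a disc 72 mm in diameter, 3 mm thick, second from the robot's right. Origin at the centre of its underside, on the plank 12 mm above the table; its top is 15 mm above the table. z up, x across the row (away from the robot), y along it (to the robot's left).
- mat_3: One of four identical fixed cork mats in a row, about 90 mm apart, on a plywood plank: a disc 72 mm in diameter, 3 mm thick, third from the robot's right. Origin at the centre of its underside, on the plank 12 mm above the table; its top is 15 mm above the table. z up, x across the row (away from the robot), y along it (to the robot's left).
- mat_4: One of four identical fixed cork mats in a row, about 90 mm apart, on a plywood plank: a disc 72 mm in diameter, 3 mm thick, at the row's end on the robot's left (highest y). Origin at the centre of its underside, on the plank 12 mm above the table; its top is 15 mm above the table. z up, x across the row (away from the robot), y along it (to the robot's left).
- iron_stand: Fixed stand for a burning iron: red round base 64 mm in diameter with a steel wire cradle, 52 mm high, on the plank at either end of the row, about 93 mm beyond the end mat. (At the row's other end is a dark tin of brass shavings, 56 mm in diameter, 39 mm high: not the stand.) Origin at the centre of its underside, 12 mm above the table, z up.
- jar: A loose amber glass jar with a black cap standing upright among the slices, 44 mm in diameter, 64 mm high, about 0.16 kg. Origin at the centre of its underside, z up. It must stay where it stands.
There are look-alikes about, which are no part of the job. Leave any blue or pink look-alike of the slice_54 alone.

How it is judged:
At the end, for the whole second after the job is handed in: The slices lie on the mats in falling order of diameter from the iron stand (64, 54, 44, 34 mm), each with its centre within 13 mm of its mat's centre, flat (within 0.1 rad) on the mat's top, released and at rest (((horizontal distance between iron_stand and mat_1 below 0.13 m and horizontal distance between slice_64 and mat_1 below 0.013 m and horizontal distance between slice_54 and mat_2 below 0.013 m and horizontal distance between slice_44 and mat_3 below 0.013 m and horizontal distance between slice_34 and mat_4 below 0.013 m) or (horizontal distance between iron_stand and mat_4 below 0.13 m and horizontal distance between slice_64 and mat_4 below 0.013 m and horizontal distance between slice_54 and mat_3 below 0.013 m and horizontal distance between slice_44 and mat_2 below 0.013 m and horizontal distance between slice_34 and mat_1 below 0.013 m)) and angle between each of slice_34, slice_44, slice_54, slice_64's own z axis and vertical below 0.1 rad and height (world z) of slice_34 between 0.012 and 0.019 m and linear speed of each of slice_34, slice_44, slice_54, slice_64 below 0.02 m/s and contact force between each of slice_34, slice_44, slice_54, slice_64 and the fingers below 0.1 N and height (world z) of slice_44 between 0.012 and 0.019 m and height (world z) of slice_54 between 0.012 and 0.019 m and height (world z) of slice_64 between 0.012 and 0.019 m); the robot touches nothing.
It fails at once if the amber jar is moved more than 20 mm or tipped (distance of jar from where it was at the start of the episode above 0.02 m or angle between jar's own z axis and vertical above 0.35 rad).
It also fails if it takes over 93 s, if anything falls off the work surface, if the arm or the gripper's body presses on something with over 40 N, if the wrist force passes 120 N, or if a joint passes its speed limit or range.

## Working session

There is one attempt and no reset: what is moved stays moved. The work goes in short steps, Python scripts to look and compute and a tool call to move; the robot and the scene stay as the last step left them, time stands still between calls to the robot, and variables do not carry over. Pictures are saved under pics/ and viewed, and the job is handed in when it is done.

Besides the shell and the picture viewer there is one more tool, called after "Request:" by a JSON object that holds its "api" and its "payload". step_arm: Moves the arm, as the interface text tells. Its arguments: {"type":"object","properties":{"motion":{"type":"array","items":{"type":"array","items":{"type":"array","items":{"type":"number"}}}},"fingers":{"type":"number"},"squeeze":{"type":"number"}},"required":["motion"]}

```bash
mkdir -p pics; ls; python3 - <<'E'
from station import get_obs,camera,ctrl
import cv2,numpy as np
print(get_obs()); print(ctrl.hold_point_z)
for n in ["scene","top","wrist"]:
    c=camera(n); cv2.imwrite(f"pics/{n}0.png",c["pixels"][:,:,::-1])
    print(n,{k:(np.round(v,4).tolist() if not np.isscalar(v) else v) for k,v in c.items() if k!="pixels"})
E
```

```text
pics
{'time_s': 0.0, 'qpos': array([ 1.20140862e+00,  3.00500655e-01,  1.52155828e+00, -5.03182905e-06,
        1.32072126e+00, -6.66138883e-02]), 'joint_vel': array([-0.00028025,  0.00143944, -0.00043661, -0.00124795, -0.00116264,
        0.00118908]), 'tau': array([ 1.21761304e-04, -5.31815600e+01, -3.52730441e+01,  7.07505690e-02,
        2.44396337e-02, -5.34458502e-05]), 'ee_pos': array([0.16391026, 0.52473575, 0.20487977]), 'eef_rot': array([-1.6333061 ,  1.56960878, -1.93607867]), 'force': array([-0.61728963, -0.25534958,  0.1988243 ]), 'moment': array([-0.01593371, -0.02819438, -0.01668843]), 'grip_width': 0.09423546258844273}
0.0188
scene {'fx': 411.8777161505345, 'fy': 411.8777161505345, 'cx': 251.44826670411777, 'cy': 189.09043938395996, 'extrinsics': [[-0.5624, 0.8268, 0.0128, 0.2836], [-0.7013, -0.4851, 0.5223, 0.3187], [0.438, 0.2847, 0.8527, -1.1108], [0.0, 0.0, 0.0, 1.0]]}
top {'fx': 401.115801976722, 'fy': 401.115801976722, 'cx': 252.6904330795613, 'cy': 197.2412436830868, 'extrinsics': [[0.022, -0.9996, -0.0157, -0.0038], [0.9979, 0.021, 0.0615, -0.4899], [-0.0612, -0.017, 0.998, -0.9636], [0.0, 0.0, 0.0, 1.0]]}
wrist {'fx': 340.9314791087688, 'fy': 340.9314791087688, 'cx': 257.31741506632784, 'cy': 191.28389882957853, 'T_tool_cam': [[0.0008, 0.2647, -0.9643, -0.1798], [1.0, -0.0001, 0.0008, 0.0006], [0.0001, -0.9643, -0.2647, -0.0767], [0.0, 0.0, 0.0, 1.0]]}
```

View pics/scene0.png

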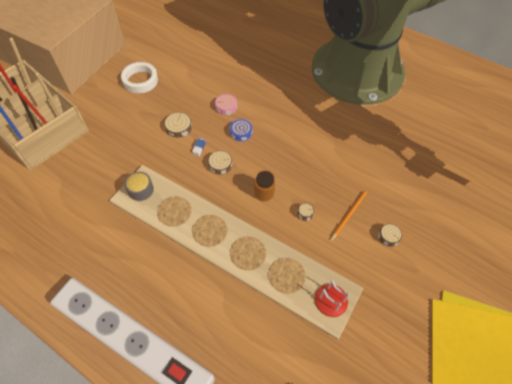

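View pics/top0.png

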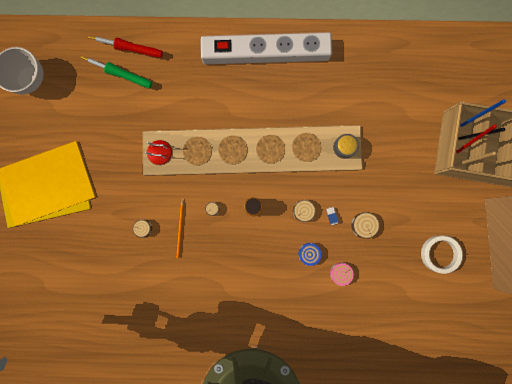

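View pics/wrist0.png

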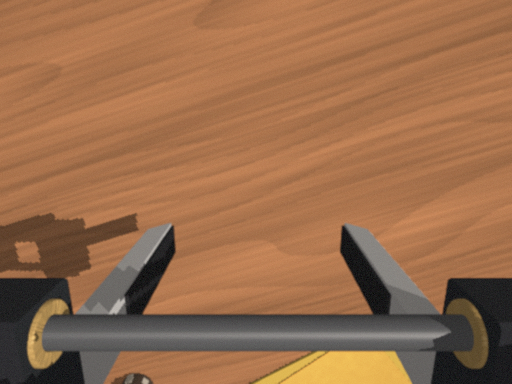

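Top view: the red stand is at px (159,152), on the robot's left (+y), so its neighbour is mat_4. Mats are at about (197,151), (233,150), (271,149) and (307,147). The slices are at (366,225), (305,211), (142,228) and (212,209), with the jar at (253,206). Next I'll measure them from two views.

```bash
cat > h.py <<'E'
import numpy as np,cv2
from scipy.spatial.transform import Rotation as R
def proj(c,E,P):
    p=E[:3,:3]@np.asarray(P,float)+E[:3,3]
    return np.array([c["cx"]+c["fx"]*p[0]/-p[2], c["cy"]-c["fy"]*p[1]/-p[2]])
def ray(c,E,u,v):
    d=np.array([(u-c["cx"])/c["fx"],-(v-c["cy"])/c["fy"],-1.])
    return -E[:3,:3].T@E[:3,3], E[:3,:3].T@d
def plane(c,E,u,v,z):
    o,d=ray(c,E,u,v); return o+d*(z-o[2])/d[2]
def tri(o1,d1,o2,d2):
    A=np.stack([d1,-d2],1); s=np.linalg.lstsq(A,o2-o1,rcond=None)[0]
    a=o1+d1*s[0];b=o2+d2*s[1]; return (a+b)/2,np.linalg.norm(a-b)
def wristE(c,o):
    T=np.eye(4);T[:3,:3]=R.from_euler('xyz',o["eef_rot"]).as_matrix();T[:3,3]=o["ee_pos"]
    return np.linalg.inv(T@c["T_tool_cam"])
E
python3 - <<'E'
from station import camera
from h import *
t=camera("top");s=camera("scene")
def sat(c): return cv2.cvtColor(c["pixels"],cv2.COLOR_RGB2HSV)
def blob(c,u,v,r=25):
    h=sat(c)[int(v)-1:int(v)+2,int(u)-1:int(u)+2].reshape(-1,3)
    return h.mean(0).astype(int)
T=[(142,228),(212,209),(305,211),(366,225),(197,151),(50,100)]
for p in T: print(blob(t,*p))
for n,c,b in(("top",t,(120,120,400,290)),("scene",s,(100,60,420,330))):
    im=c["pixels"][b[1]:b[3],b[0]:b[2],::-1]; k=2.5 if n=="top" else 2.2
    cv2.imwrite(f"pics/{n}_crop.png",cv2.resize(im,None,fx=k,fy=k,interpolation=cv2.INTER_CUBIC))
E
```

```text
[ 18 118 207]
[ 18 120 204]
[ 18 122 203]
[ 18 127 194]
[ 16 154 156]
[ 14 184 153]
```

View pics/top_crop.png

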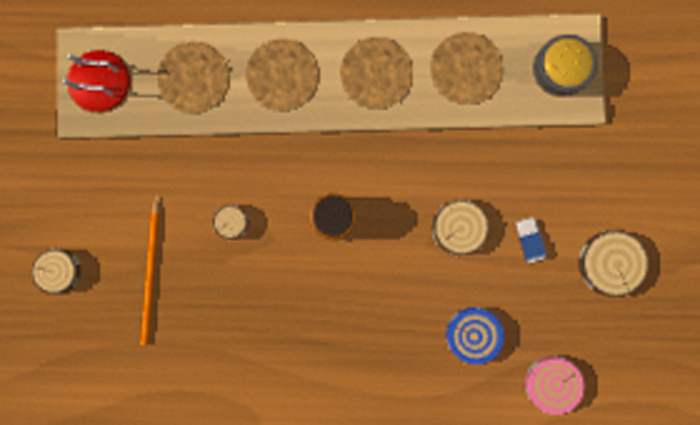

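View pics/scene_crop.png

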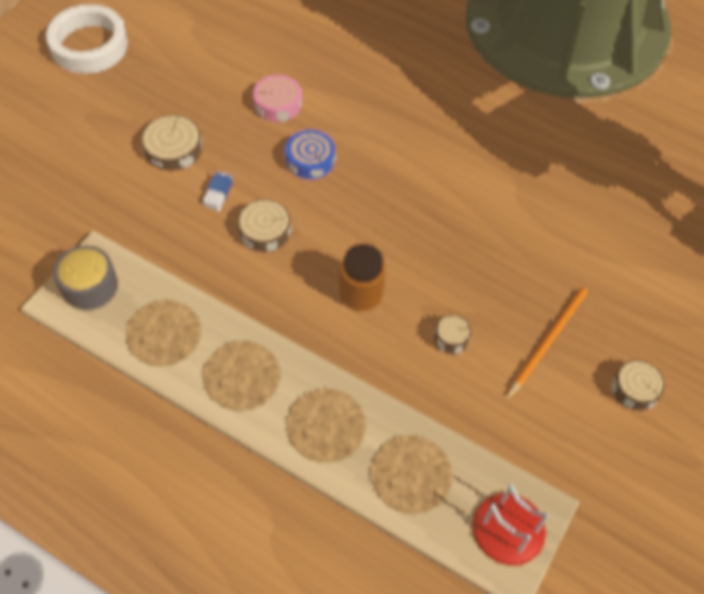

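```bash
cat > meas.py <<'E'
from station import camera
from h import *
def seg(c,b,kind,k=4):
    x0,y0,x1,y1=b
    im=cv2.resize(c["pixels"][y0:y1,x0:x1],None,fx=k,fy=k,interpolation=cv2.INTER_CUBIC)
    im=cv2.GaussianBlur(im,(7,7),0)
    h=cv2.cvtColor(im,cv2.COLOR_RGB2HSV).astype(int)
    g=h[...,2]*1.0-h[...,1]   # pale: high
    if kind=="slice": m=(g>25)
    else: m=(g<thr_mat)
    m=cv2.morphologyEx(m.astype(np.uint8),cv2.MORPH_CLOSE,np.ones((9,9)))
    m=cv2.morphologyEx(m,cv2.MORPH_OPEN,np.ones((9,9)))
    n,l,st,ce=cv2.connectedComponentsWithStats(m)
    cy,cx=np.array(m.shape)/2
    j=1+np.argmin([np.hypot(*(ce[i]-[cx,cy]))if st[i,4]>300 else 1e9 for i in range(1,n)])
    cn=max(cv2.findContours((l==j).astype(np.uint8),0,1)[0],key=len)
    e=cv2.fitEllipse(cv2.convexHull(cn))
    return ((e[0][0]+.5)/k-.5+x0,(e[0][1]+.5)/k-.5+y0),(e[1][0]/k,e[1][1]/k)
thr_mat=30
E
python3 - <<'E'
import meas
from meas import *
t=camera("top");s=camera("scene")
for p,c in(((175,128),t),((197,151),t),((100+245/2.2,60+420/2.2),s),((100+240/2.2,60+375/2.2),s)):
    h=cv2.cvtColor(c["pixels"],cv2.COLOR_RGB2HSV).astype(int)[int(p[1])-2:int(p[1])+3,int(p[0])-2:int(p[0])+3].reshape(-1,3);print(h.mean(0),h.std(0))
items={"34":((212,209),(305.5,212),"slice",12),"44":((142,228),(390,235),"slice",15),"54":((305,211),(220,162),"slice",17),"64":((366,225),(178,124),"slice",18)}
for n,a,b in(("m4",(197,151),(287,275)),("m3",(233,150),(248,253)),("m2",(271,149),(210,230)),("m1",(307,147),(174,211))):items[n]=(a,b,"mat",21)
for n,(a,b,k,r) in items.items():
    try:
        A=seg(t,(a[0]-r,a[1]-r,a[0]+r,a[1]+r),k);b=[int(x) for x in b];r+=3
        B=seg(s,(b[0]-r,b[1]-r,b[0]+r,b[1]+r),k)
    except Exception as ex: print(n,ex);continue
    P,g=tri(*ray(t,t["extrinsics"],*A[0]),*ray(s,s["extrinsics"],*B[0]))
    z=.02 if k=="slice" else .015
    pt=plane(t,t["extrinsics"],*A[0],z);ps=plane(s,s["extrinsics"],*B[0],z)
    d=np.array(A[1])/t["fx"]*(.96-z)*1e3
    print(n,np.round(A[0],1),np.round(B[0],1),"tri",P.round(4),"gap",round(g,4),"top",pt[:2].round(4),"sc",ps[:2].round(4),"dia mm",d.round(0))
E
```

```text
[ 14.84 173.52 153.8 ] [ 0.83330667 18.60993283  6.01996678]
[ 16.32 156.32 157.12] [0.46647615 1.69044373 7.82467891]
[ 18.2   87.8  213.08] [0.4        0.93808315 2.78452869]
[ 16.96 123.08 180.52] [0.19595918 0.97652445 4.12911613]
34 OpenCV(4.12.0) /io/opencv/modules/imgproc/src/shapedescr.cpp:361: error: (-201:Incorrect size of input array) There should be at least 5 points to fit the ellipse in function 'fitEllipseNoDirect'

44 [141. 228.] [388.7 235. ] tri [0.4096 0.2755 0.0164] gap 0.0034 top [0.409  0.2761] sc [0.4127 0.2738] dia mm [38. 40.]
54 [303.4 210.5] [217.6 159.4] tri [ 0.4612 -0.1181  0.0259] gap 0.0052 top [ 0.46   -0.1166] sc [ 0.4592 -0.1232] dia mm [50. 52.]
64 OpenCV(4.12.0) /io/opencv/modules/imgproc/src/shapedescr.cpp:361: error: (-201:Incorrect size of input array) There should be at least 5 points to fit the ellipse in function 'fitEllipseNoDirect'

m4 attempt to get argmin of an empty sequence
m3 [232.9 149.6] [265.8 229.3] tri [0.5842 0.0661 0.0994] gap 0.0307 top [0.6062 0.0582] sc [0.5411 0.0604] dia mm [68. 70.]
m2 [270.6 149. ] [228.3 207.8] tri [ 0.5863 -0.0181  0.0974] gap 0.0328 top [ 0.6095 -0.0347] sc [ 0.5441 -0.0322] dia mm [68. 70.]
m1 [306.7 147.1] [194.3 188.6] tri [ 0.5905 -0.0977  0.0995] gap 0.0354 top [ 0.6159 -0.123 ] sc [ 0.5476 -0.1206] dia mm [68. 70.]
```

```bash
cat > meas.py <<'E'
from station import camera
from h import *
def seg(c,p,r,kind,k=6):
    x0,y0=int(p[0])-r,int(p[1])-r
    im=cv2.resize(c["pixels"][y0:y0+2*r+1,x0:x0+2*r+1],None,fx=k,fy=k,interpolation=cv2.INTER_CUBIC)
    im=cv2.GaussianBlur(im,(9,9),0)
    h=cv2.cvtColor(im,cv2.COLOR_RGB2HSV).astype(int)
    g=np.clip(h[...,2]-h[...,1]+80,0,255).astype(np.uint8)
    yy,xx=np.mgrid[:g.shape[0],:g.shape[1]];circ=np.hypot(yy-g.shape[0]/2,xx-g.shape[1]/2)<r*k
    th,_=cv2.threshold(g[circ].reshape(-1,1),0,255,cv2.THRESH_OTSU)
    m=((g>th) if kind=="slice" else (g<=th))&circ
    m=cv2.morphologyEx(m.astype(np.uint8),cv2.MORPH_CLOSE,np.ones((9,9)))
    m=cv2.morphologyEx(m,cv2.MORPH_OPEN,np.ones((15,15)))
    n,l,st,ce=cv2.connectedComponentsWithStats(m)
    j=1+np.argmax(st[1:,4])
    cn=max(cv2.findContours((l==j).astype(np.uint8),0,1)[0],key=len)
    e=cv2.fitEllipse(cv2.convexHull(cn))
    cv2.ellipse(im,e,(255,0,0),1)
    return ((e[0][0]+.5)/k-.5+x0,(e[0][1]+.5)/k-.5+y0),(e[1][0]/k,e[1][1]/k),cv2.resize(im,(200,200))
E
python3 - <<'E'
from meas import *
t=camera("top");s=camera("scene")
items={"34":((212,209),(305,211),"slice",11,12),"44":((142,228),(390,234),"slice",14,16),"54":((305,211),(219,160),"slice",17,17),"64":((366,225),(178,123),"slice",20,20)}
for n,a,b in(("m4",(197,151),(287,275)),("m3",(233,150),(248,253)),("m2",(271,149),(210,230)),("m1",(307,147),(174,211))):items[n]=(a,b,"mat",18,20)
V=[]
for n,(a,b,k,r,r2) in items.items():
    A=seg(t,a,r,k);B=seg(s,b,r2,k);V.append(np.vstack([A[2],B[2]]))
    P,g=tri(*ray(t,t["extrinsics"],*A[0]),*ray(s,s["extrinsics"],*B[0]))
    z=.02 if k=="slice" else .015
    pt=plane(t,t["extrinsics"],*A[0],z);ps=plane(s,s["extrinsics"],*B[0],z)
    print(n,np.round(A[0],1),np.round(B[0],1),"tri",P.round(4),"gap",round(g,4),"top",pt[:2].round(4),"sc",ps[:2].round(4),"dia mm",(np.array(A[1])/t["fx"]*940).round(0))
v=np.vstack([np.hstack(V[:4]),np.hstack(V[4:])]);cv2.imwrite("pics/seg.png",cv2.resize(v,(600,600))[:,:,::-1])
for n,p,z in(("jar",(253,205),.064),("pink",(342,274),.02),("blue",(310,254),.02),("stand",(159,152),.02)):print(n,plane(t,t["extrinsics"],*p,z).round(3))
E
```

```text
34 [211.7 208.3] [306.1 211.4] tri [0.4602 0.1069 0.0178] gap 0.0023 top [0.4607 0.1056] sc [0.4609 0.1083] dia mm [30. 31.]
44 [141. 228.] [391.5 233.9] tri [0.4087 0.2764 0.022 ] gap 0.0021 top [0.4091 0.276 ] sc [0.407  0.2775] dia mm [38. 41.]
54 [303.4 210.4] [220.4 161.6] tri [ 0.4598 -0.116   0.0179] gap 0.0016 top [ 0.4601 -0.1165] sc [ 0.4605 -0.1143] dia mm [50. 53.]
64 [364.6 224.9] [178.5 123.9] tri [ 0.4281 -0.2639  0.0176] gap 0.0016 top [ 0.4285 -0.264 ] sc [ 0.4291 -0.2616] dia mm [59. 66.]
m4 [197.3 150.8] [286.3 275.2] tri [0.6012 0.1462 0.0155] gap 0.0011 top [0.6015 0.1457] sc [0.6007 0.1466] dia mm [69. 71.]
m3 [232.8 149.6] [247.4 252.8] tri [0.6057 0.0585 0.0162] gap 0.0009 top [0.6062 0.0582] sc [0.6051 0.0586] dia mm [69. 70.]
m2 [270.6 149. ] [209.  230.2] tri [ 0.6091 -0.0342  0.0155] gap 0.0008 top [ 0.6094 -0.0345] sc [ 0.6087 -0.0341] dia mm [69. 71.]
m1 [306.7 147.1] [173.4 210.8] tri [ 0.6155 -0.1227  0.0153] gap 0.0006 top [ 0.6158 -0.1229] sc [ 0.6153 -0.1225] dia mm [69. 70.]
jar [0.469 0.005 0.064]
pink [ 0.31  -0.211  0.02 ]
blue [ 0.356 -0.134  0.02 ]
stand [0.596 0.239 0.02 ]
```

View pics/seg.png

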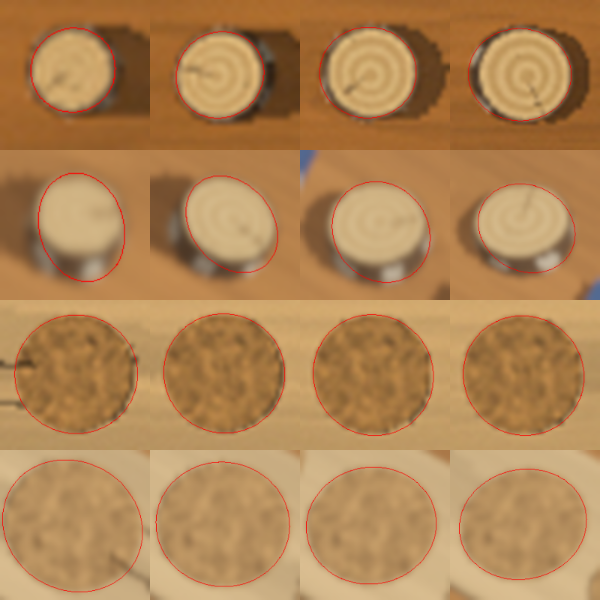

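Mats sit 15 to 16 mm high with view gaps of 1 mm or less, and slice tops are at about 20 mm. The scene-view slice fits include a little of the bark glint, so I'll use the top view for their xy. Next are the tool axes.

```bash
cat > st.py <<'E'
from station import get_obs
from h import *
import sys
def rep(goal=None,zg=None,ang=None):
    o=get_obs();M=R.from_euler('xyz',o["eef_rot"]).as_matrix()
    print("t",round(o["time_s"],2),"pos",o["ee_pos"].round(4),"q",o["qpos"].round(2),"w",round(o["grip_width"],4),"F",o["force"].round(1))
    print("tool axes in world (cols x,y,z)\n",M.round(3))
    if goal is not None: print("delta in tool (mm):",(M.T@(np.array(goal)-o["ee_pos"])*1e3).round(1))
if __name__=="__main__":
    a=[float(x) for x in sys.argv[1:]]
    rep(a[:3] if a else None)
E
python3 st.py .409 .276 .1
```

```text
t 0.45 pos [0.164  0.5249 0.2054] q [ 1.2   0.3   1.52  0.    1.32 -0.07] w 0.0936 F [-0.1  0.4  0.2]
tool axes in world (cols x,y,z)
 [[-0.     0.298  0.955]
 [-0.     0.955 -0.298]
 [-1.    -0.    -0.   ]]
delta in tool (mm): [ 105.4 -164.5  308.1]
```

Request:
{"api": "step_arm", "payload": {"motion": [[[0, 0, 0, 10.4, 0, 0], [0, 0, 0, 10.4, 0, 0], [0, 0, 0, 10.4, 0, 0], [0, 0, 0, 10.4, 0, 0], [0, 0, 0, 10.4, 0, 0], [0, 0, 0, 10.4, 0, 0], [0, 0, 0, 10.2, 0, 0], [0, 0, 0, 0, 0, 0]]], "fingers": 0.085, "squeeze": 15}}

```text
time_s: 1.45
ee_pos: [0.164, 0.525, 0.2054]
eef_rot: [1.478, 1.571, -0.091]
force: [-0.2, 0.5, -0.3]
grip_width: 0.0848
```

```bash
python3 st.py .409 .276 .1
```

```text
t 1.45 pos [0.164  0.525  0.2054] q [ 1.2   0.3   1.52 -0.    1.32  1.2 ] w 0.0848 F [-0.2  0.5 -0.3]
tool axes in world (cols x,y,z)
 [[ 0.     1.     0.002]
 [-0.     0.002 -1.   ]
 [-1.     0.     0.   ]]
delta in tool (mm): [105.4 244.5 249.4]
```

Request:
{"api": "step_arm", "payload": {"motion": [[[0.01, 0.0306, 0.0312, 0, 0, 0], [0.01, 0.0306, 0.0312, 0, 0, 0], [0.01, 0.0306, 0.0312, 0, 0, 0], [0.01, 0.0306, 0.0312, 0, 0, 0], [0.01, 0.0306, 0.0312, 0, 0, 0], [0.01, 0.0306, 0.0312, 0, 0, 0], [0.01, 0.0306, 0.0312, 0, 0, 0], [0.01, 0.0306, 0.0312, 0, 0, 0], [0, 0, 0, 0, 0, 0]]]}}

```text
time_s: 2.58
ee_pos: [0.4101, 0.2738, 0.1248]
eef_rot: [-0.912, 1.57, -2.481]
force: [0.2, 0.4, -0.4]
grip_width: 0.0848
```

```bash
python3 st.py .409 .276 .004; python3 - <<'E'
from station import *
from h import *
o=get_obs();c=camera("wrist");E=wristE(c,o)
im=c["pixels"][:,:,::-1].copy()
th=np.linspace(0,6.28,60)
for z,col in((0.02,(0,0,255)),(0,(255,0,0))):
    pts=np.array([proj(c,E,(.409+.022*np.cos(a),.276+.022*np.sin(a),z)) for a in th]).astype(int)
    cv2.polylines(im,[pts],True,col,1)
cv2.imwrite("pics/w1.png",im)
E
```

```text
t 2.58 pos [0.4101 0.2738 0.1248] q [ 0.51  0.26  1.77 -0.    1.11  0.51] w 0.0848 F [ 0.2  0.4 -0.4]
tool axes in world (cols x,y,z)
 [[-0.001  1.     0.002]
 [-0.001  0.002 -1.   ]
 [-1.    -0.001  0.001]]
delta in tool (mm): [120.8  -1.   -2.3]
```

View pics/w1.png

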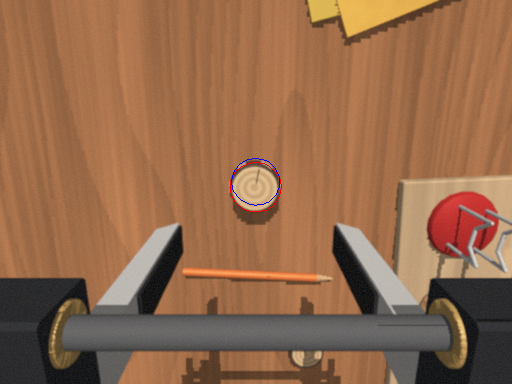

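The wrist view shows slice_44 at px (256,187), matching the predicted ring to within about 1 px. The pencil is clear. Descending to grasp.

Request:
{"api": "step_arm", "payload": {"motion": [[[0.035, -0.001, -0.002, 0, 0, 0], [0.035, 0, 0, 0, 0, 0], [0.025, 0, 0, 0, 0, 0], [0.015, 0, 0, 0, 0, 0], [0.01, 0, 0, 0, 0, 0], [0, 0, 0, 0, 0, 0]]]}}

```text
time_s: 3.38
ee_pos: [0.4079, 0.2778, 0.0055]
eef_rot: [-1.206, 1.571, -2.775]
force: [0.4, -0.2, 0.6]
grip_width: 0.0849
```

Request:
{"api": "step_arm", "payload": {"motion": [[[0, 0, 0, 0, 0, 0], [0, 0, 0, 0, 0, 0], [0, 0, 0, 0, 0, 0], [0, 0, 0, 0, 0, 0], [0, 0, 0, 0, 0, 0]]], "fingers": 0.03}}

```text
time_s: 4.0
ee_pos: [0.4081, 0.2776, 0.0055]
eef_rot: [2.147, 1.571, 0.577]
force: [-0.6, 0.2, 1.7]
grip_width: 0.0439
```

```bash
python3 st.py .609 -.0342 .12
```

```text
t 4.0 pos [0.4081 0.2776 0.0055] q [0.52 0.45 1.85 0.   0.85 0.52] w 0.0439 F [-0.6  0.2  1.7]
tool axes in world (cols x,y,z)
 [[ 0.     1.     0.001]
 [ 0.     0.001 -1.   ]
 [-1.     0.    -0.   ]]
delta in tool (mm): [-114.5  200.7  312. ]
```

Request:
{"api": "step_arm", "payload": {"motion": [[[-0.015, 0, 0, 0, 0, 0], [-0.04, 0, 0, 0, 0, 0], [-0.04, 0.0223, 0.0346, 0, 0, 0], [-0.02, 0.0223, 0.0346, 0, 0, 0], [0, 0.0223, 0.0346, 0, 0, 0], [0, 0.0223, 0.0346, 0, 0, 0], [0, 0.0223, 0.0346, 0, 0, 0], [0, 0.0223, 0.0346, 0, 0, 0], [0, 0.0223, 0.0346, 0, 0, 0], [0, 0.0223, 0.0346, 0, 0, 0], [0, 0.0223, 0.0346, 0, 0, 0], [0, 0, 0, 0, 0, 0]]]}}

```text
time_s: 5.5
ee_pos: [0.6097, -0.0358, 0.1211]
eef_rot: [1.216, 1.57, -0.357]
force: [-1.2, -0.1, -0.9]
grip_width: 0.0436
```

```bash
python3 st.py .609 -.033 .0215
```

```text
t 5.5 pos [ 0.6097 -0.0358  0.1211] q [-0.12  0.51  1.43 -0.    1.2  -0.12] w 0.0436 F [-1.2 -0.1 -0.9]
tool axes in world (cols x,y,z)
 [[ 0.001  1.    -0.002]
 [-0.    -0.002 -1.   ]
 [-1.     0.001  0.   ]]
delta in tool (mm): [99.6 -0.8 -2.8]
```

Request:
{"api": "step_arm", "payload": {"motion": [[[0.03, 0, 0, 0, 0, 0], [0.03, 0, 0, 0, 0, 0], [0.02, 0, 0, 0, 0, 0], [0.01, 0, 0, 0, 0, 0], [0.008, 0, 0, 0, 0, 0], [0, 0, 0, 0, 0, 0], [0, 0, 0, 0, 0, 0]]]}}

```text
time_s: 6.38
ee_pos: [0.6094, -0.0337, 0.0232]
eef_rot: [1.443, 1.57, -0.127]
force: [0.3, -0.6, -0.3]
grip_width: 0.0438
```

```bash
python3 st.py .609 -.033 .0205
```

```text
t 6.38 pos [ 0.6094 -0.0337  0.0232] q [-0.12  0.63  1.49 -0.    1.02 -0.12] w 0.0438 F [ 0.3 -0.6 -0.3]
tool axes in world (cols x,y,z)
 [[ 0.001  1.     0.001]
 [-0.     0.001 -1.   ]
 [-1.     0.001  0.   ]]
delta in tool (mm): [ 2.7 -0.4 -0.7]
```

Lower 2.5 mm, release, and rise.

Request:
{"api": "step_arm", "payload": {"motion": [[[0.0025, 0, 0, 0, 0, 0], [0, 0, 0, 0, 0, 0], [0, 0, 0, 0, 0, 0]]]}}

```text
time_s: 6.75
ee_pos: [0.6093, -0.0337, 0.0203]
eef_rot: [1.469, 1.57, -0.101]
force: [1.8, -0.8, 2.0]
grip_width: 0.0437
```

Request:
{"api": "step_arm", "payload": {"motion": [[[0, 0, 0, 0, 0, 0], [0, 0, 0, 0, 0, 0], [0, 0, 0, 0, 0, 0], [-0.02, 0, 0, 0, 0, 0], [-0.04, 0, 0, 0, 0, 0], [-0.04, 0, 0, 0, 0, 0], [0, 0, 0, 0, 0, 0]]], "fingers": 0.085}}

```text
time_s: 7.62
ee_pos: [0.6106, -0.0338, 0.1246]
eef_rot: [1.452, 1.564, -0.118]
force: [0.4, -0.1, 0.1]
grip_width: 0.085
```

```bash
python3 st.py .4605 .1065 .12;python3 - <<'E'
from station import *
from h import *
o=get_obs();c=camera("wrist");cv2.imwrite("pics/w2.png",c["pixels"][:,:,::-1])
E
```

```text
t 7.62 pos [ 0.6106 -0.0338  0.1246] q [-0.12  0.5   1.43 -0.    1.2  -0.12] w 0.085 F [ 0.4 -0.1  0.1]
tool axes in world (cols x,y,z)
 [[ 0.007  1.     0.001]
 [-0.001  0.001 -1.   ]
 [-1.     0.007  0.001]]
delta in tool (mm): [   3.5 -150.  -140.4]
```

View pics/w2.png

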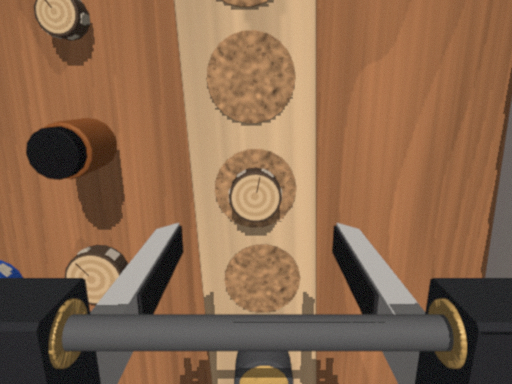

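Slice_44 at px (255,196) is centred on mat_2. Next is slice_34.

Request:
{"api": "step_arm", "payload": {"motion": [[[0, -0.0248, -0.0233, 0, 0, 0], [0, -0.0248, -0.0233, 0, 0, 0], [0, -0.0248, -0.0233, 0, 0, 0], [0, -0.0248, -0.0233, 0, 0, 0], [0, -0.0248, -0.0233, 0, 0, 0], [0, -0.0248, -0.0233, 0, 0, 0], [0, 0, 0, 0, 0, 0]]], "fingers": 0.07}}

```text
time_s: 8.55
ee_pos: [0.4586, 0.107, 0.1195]
eef_rot: [-1.499, 1.569, -3.067]
force: [0.2, -0.9, -0.1]
grip_width: 0.0699
```

```bash
python3 st.py .4605 .1065 .005; python3 - <<'E'
from station import *
from h import *
o=get_obs();c=camera("wrist");E=wristE(c,o)
im=c["pixels"][:,:,::-1].copy()
th=np.linspace(0,6.28,60)
pts=np.array([proj(c,E,(.4605+.017*np.cos(a),.106+.017*np.sin(a),.02)) for a in th]).astype(int)
cv2.polylines(im,[pts],True,(0,0,255),1)
cv2.imwrite("pics/w3.png",im)
E
```

```text
t 8.55 pos [0.4586 0.107  0.1195] q [0.15 0.22 1.83 0.   1.09 0.15] w 0.0699 F [ 0.2 -0.9 -0.1]
tool axes in world (cols x,y,z)
 [[-0.001  1.     0.003]
 [-0.     0.003 -1.   ]
 [-1.    -0.001  0.   ]]
delta in tool (mm): [114.5   2.    0.5]
```

View pics/w3.png

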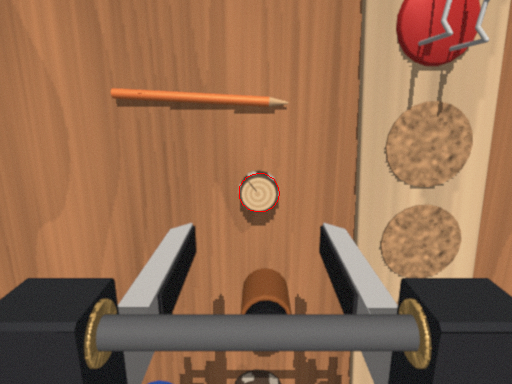

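The ring matches slice_34 at px (259,192), and the jar is well clear at (267,300).

Request:
{"api": "step_arm", "payload": {"motion": [[[0.035, 0.001, 0, 0, 0, 0], [0.035, 0, 0, 0, 0, 0], [0.025, 0, 0, 0, 0, 0], [0.014, 0, 0, 0, 0, 0], [0.006, 0, 0, 0, 0, 0], [0, 0, 0, 0, 0, 0]]]}}

```text
time_s: 9.35
ee_pos: [0.4614, 0.1059, 0.0051]
eef_rot: [1.447, 1.571, -0.123]
force: [-0.2, -0.0, -0.1]
grip_width: 0.07
```

Request:
{"api": "step_arm", "payload": {"motion": [[[0, 0, 0, 0, 0, 0], [0, 0, 0, 0, 0, 0], [0, 0, 0, 0, 0, 0], [0, 0, 0, 0, 0, 0], [0, 0, 0, 0, 0, 0]]], "fingers": 0.02}}

```text
time_s: 9.98
ee_pos: [0.4611, 0.1061, 0.0051]
eef_rot: [1.792, 1.571, 0.222]
force: [-1.0, -0.1, 2.9]
grip_width: 0.0334
```

```bash
python3 st.py .6155 -.1225 .12
```

```text
t 9.97 pos [0.4611 0.1061 0.0051] q [0.15 0.41 1.9  0.   0.82 0.15] w 0.0334 F [-1.  -0.1  2.9]
tool axes in world (cols x,y,z)
 [[ 0.     1.     0.001]
 [ 0.     0.001 -1.   ]
 [-1.     0.    -0.   ]]
delta in tool (mm): [-114.9  154.2  228.7]
```

Request:
{"api": "step_arm", "payload": {"motion": [[[-0.015, 0, 0, 0, 0, 0], [-0.04, 0, 0, 0, 0, 0], [-0.04, 0, 0, 0, 0, 0], [-0.02, 0.0193, 0.0286, 0, 0, 0], [0, 0.0193, 0.0286, 0, 0, 0], [0, 0.0193, 0.0286, 0, 0, 0], [0, 0.0193, 0.0286, 0, 0, 0], [0, 0.0193, 0.0286, 0, 0, 0], [0, 0.0193, 0.0286, 0, 0, 0], [0, 0.0193, 0.0286, 0, 0, 0], [0, 0.0193, 0.0286, 0, 0, 0], [0, 0, 0, 0, 0, 0]]]}}

```text
time_s: 11.48
ee_pos: [0.6161, -0.1243, 0.1205]
eef_rot: [0.981, 1.57, -0.591]
force: [-0.1, 0.1, 0.1]
grip_width: 0.0336
```

Request:
{"api": "step_arm", "payload": {"motion": [[[0.03, 0, 0, 0, 0, 0], [0.03, 0, 0, 0, 0, 0], [0.02, 0, 0, 0, 0, 0], [0.01, 0, 0, 0, 0, 0], [0.006, 0, 0, 0, 0, 0], [0, 0, 0, 0, 0, 0], [0, 0, 0, 0, 0, 0]]]}}

```text
time_s: 12.35
ee_pos: [0.6161, -0.1227, 0.0247]
eef_rot: [1.338, 1.57, -0.232]
force: [-0.3, -0.1, -0.0]
grip_width: 0.0336
```

```bash
python3 st.py .6155 -.1225 .0201
```

```text
t 12.35 pos [ 0.6161 -0.1227  0.0247] q [-0.25  0.66  1.44  0.    1.04 -0.26] w 0.0336 F [-0.3 -0.1 -0. ]
tool axes in world (cols x,y,z)
 [[ 0.001  1.     0.001]
 [-0.     0.001 -1.   ]
 [-1.     0.001  0.   ]]
delta in tool (mm): [ 4.6 -0.6 -0.2]
```

Request:
{"api": "step_arm", "payload": {"motion": [[[0.003, 0, 0, 0, 0, 0], [0.0015, 0, 0, 0, 0, 0], [0, 0, 0, 0, 0, 0], [0, 0, 0, 0, 0, 0]]]}}

```text
time_s: 12.85
ee_pos: [0.6158, -0.1227, 0.0201]
eef_rot: [1.117, 1.571, -0.453]
force: [-2.8, 0.4, 6.9]
grip_width: 0.0339
```

Request:
{"api": "step_arm", "payload": {"motion": [[[0, 0, 0, 0, 0, 0], [0, 0, 0, 0, 0, 0], [0, 0, 0, 0, 0, 0], [-0.02, 0, 0, 0, 0, 0], [-0.04, 0, 0, 0, 0, 0], [-0.04, 0, 0, 0, 0, 0], [0, 0, 0, 0, 0, 0], [0, 0, 0, 0, 0, 0]]], "fingers": 0.085}}

```text
time_s: 13.85
ee_pos: [0.6155, -0.1226, 0.1197]
eef_rot: [1.041, 1.571, -0.529]
force: [-0.1, 0.1, -0.4]
grip_width: 0.085
```

```bash
python3 st.py .460 -.116 .12;python3 - <<'E'
from station import *
from h import *
o=get_obs();c=camera("wrist");cv2.imwrite("pics/w4.png",c["pixels"][:,:,::-1])
E
```

```text
t 13.85 pos [ 0.6155 -0.1226  0.1197] q [-0.25  0.55  1.38 -0.    1.22 -0.26] w 0.085 F [-0.1  0.1 -0.4]
tool axes in world (cols x,y,z)
 [[ 0.     1.     0.001]
 [-0.     0.001 -1.   ]
 [-1.     0.     0.   ]]
delta in tool (mm): [  -0.3 -155.5   -6.7]
```

View pics/w4.png

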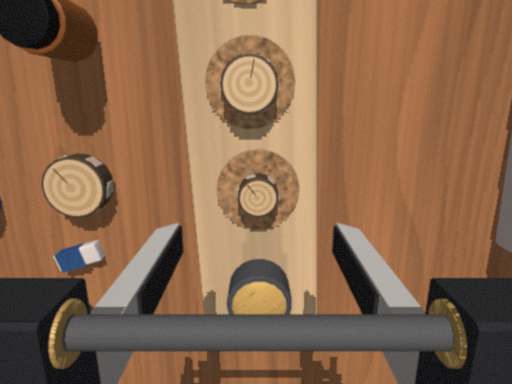

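Both slices are centred on their mats: 34 at (258,197), 44 at (250,83). Next is slice_54.

Request:
{"api": "step_arm", "payload": {"motion": [[[0, -0.0311, -0.0013, 0, 0, 0], [0, -0.0311, -0.0013, 0, 0, 0], [0, -0.0311, -0.0013, 0, 0, 0], [0, -0.0311, -0.0014, 0, 0, 0], [0, -0.0311, -0.0014, 0, 0, 0], [0, 0, 0, 0, 0, 0], [0, 0, 0, 0, 0, 0]]]}}

```text
time_s: 14.78
ee_pos: [0.4606, -0.1161, 0.1193]
eef_rot: [-2.079, 1.571, 2.634]
force: [0.5, 0.1, 0.6]
grip_width: 0.0849
```

```bash
python3 st.py .460 -.116 .005; python3 - <<'E'
from station import *
from h import *
o=get_obs();c=camera("wrist");E=wristE(c,o)
im=c["pixels"][:,:,::-1].copy()
th=np.linspace(0,6.28,60)
pts=np.array([proj(c,E,(.460+.027*np.cos(a),-.116+.027*np.sin(a),.02)) for a in th]).astype(int)
cv2.polylines(im,[pts],True,(0,0,255),1)
cv2.imwrite("pics/w5.png",im)
E
```

```text
t 14.78 pos [ 0.4606 -0.1161  0.1193] q [-0.32  0.23  1.83  0.    1.09 -0.32] w 0.0849 F [0.5 0.1 0.6]
tool axes in world (cols x,y,z)
 [[-0.     1.     0.001]
 [ 0.     0.001 -1.   ]
 [-1.    -0.    -0.   ]]
delta in tool (mm): [ 1.143e+02 -6.000e-01 -1.000e-01]
```

View pics/w5.png

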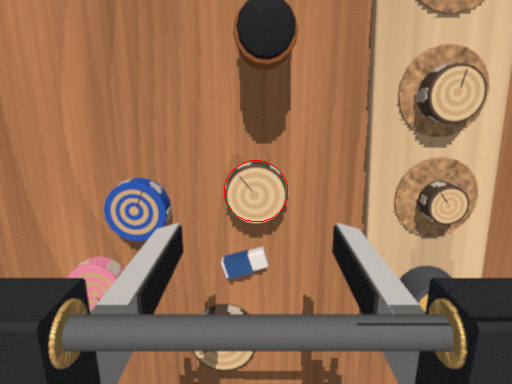

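The ring matches slice_54 at (256,191), and the blue disc at (138,210) is clear of the left finger.

Request:
{"api": "step_arm", "payload": {"motion": [[[0.035, 0, 0, 0, 0, 0], [0.035, 0, 0, 0, 0, 0], [0.025, 0, 0, 0, 0, 0], [0.014, 0, 0, 0, 0, 0], [0.005, 0, 0, 0, 0, 0], [0, 0, 0, 0, 0, 0]]], "fingers": 0.078}}

```text
time_s: 15.58
ee_pos: [0.4605, -0.1161, 0.0058]
eef_rot: [1.282, 1.57, -0.288]
force: [-0.7, 0.6, -0.0]
grip_width: 0.0782
```

Request:
{"api": "step_arm", "payload": {"motion": [[[0, 0, 0, 0, 0, 0], [0, 0, 0, 0, 0, 0], [0, 0, 0, 0, 0, 0], [0, 0, 0, 0, 0, 0], [0, 0, 0, 0, 0, 0]]], "fingers": 0.04}}

```text
time_s: 16.2
ee_pos: [0.4604, -0.1161, 0.0058]
eef_rot: [1.205, 1.57, -0.365]
force: [-0.8, 0.9, 5.6]
grip_width: 0.0537
```

```bash
python3 st.py .6057 .0585 .12
```

```text
t 16.2 pos [ 0.4604 -0.1161  0.0058] q [-0.32  0.42  1.9  -0.    0.83 -0.33] w 0.0537 F [-0.8  0.9  5.6]
tool axes in world (cols x,y,z)
 [[ 0.     1.     0.001]
 [-0.     0.001 -1.   ]
 [-1.     0.     0.   ]]
delta in tool (mm): [-114.2  145.5 -174.5]
```

Request:
{"api": "step_arm", "payload": {"motion": [[[-0.015, 0, 0, 0, 0, 0], [-0.04, 0, 0, 0, 0, 0], [-0.04, 0, 0, 0, 0, 0], [-0.02, 0.0208, -0.0249, 0, 0, 0], [0, 0.0208, -0.0249, 0, 0, 0], [0, 0.0208, -0.0249, 0, 0, 0], [0, 0.0208, -0.0249, 0, 0, 0], [0, 0.0208, -0.0249, 0, 0, 0], [0, 0.0208, -0.0249, 0, 0, 0], [0, 0.0208, -0.0249, 0, 0, 0], [0, 0, 0, 0, 0, 0], [0, 0, 0, 0, 0, 0]]]}}

```text
time_s: 17.7
ee_pos: [0.6052, 0.058, 0.1208]
eef_rot: [-1.077, 1.571, -2.646]
force: [-0.3, -0.5, 0.0]
grip_width: 0.0533
```

Request:
{"api": "step_arm", "payload": {"motion": [[[0.03, 0, 0, 0, 0, 0], [0.03, 0, 0, 0, 0, 0], [0.02, 0, 0, 0, 0, 0], [0.01, 0, 0, 0, 0, 0], [0.006, 0, 0, 0, 0, 0], [0, 0, 0, 0, 0, 0], [0, 0, 0, 0, 0, 0]]]}}

```text
time_s: 18.58
ee_pos: [0.606, 0.0584, 0.0251]
eef_rot: [1.593, 1.57, 0.023]
force: [0.7, 0.3, -0.2]
grip_width: 0.0534
```

```bash
python3 st.py .6057 .0585 .0208
```

```text
t 18.57 pos [0.606  0.0584 0.0251] q [ 0.04  0.62  1.5  -0.    1.02  0.03] w 0.0534 F [ 0.7  0.3 -0.2]
tool axes in world (cols x,y,z)
 [[ 0.001  1.     0.001]
 [ 0.     0.001 -1.   ]
 [-1.     0.001 -0.   ]]
delta in tool (mm): [ 4.3 -0.3 -0.1]
```

Request:
{"api": "step_arm", "payload": {"motion": [[[0.003, 0, 0, 0, 0, 0], [0.001, 0, 0, 0, 0, 0], [0, 0, 0, 0, 0, 0], [0, 0, 0, 0, 0, 0]]]}}

```text
time_s: 19.08
ee_pos: [0.6057, 0.0584, 0.0208]
eef_rot: [1.626, 1.571, 0.056]
force: [-3.2, 0.4, 5.2]
grip_width: 0.0537
```

Request:
{"api": "step_arm", "payload": {"motion": [[[0, 0, 0, 0, 0, 0], [0, 0, 0, 0, 0, 0], [0, 0, 0, 0, 0, 0], [-0.02, 0, 0, 0, 0, 0], [-0.04, 0, 0, 0, 0, 0], [-0.04, 0, 0, 0, 0, 0], [0, 0, 0, 0, 0, 0], [0, 0, 0, 0, 0, 0]]], "fingers": 0.085}}

```text
time_s: 20.08
ee_pos: [0.6053, 0.0583, 0.1205]
eef_rot: [-1.404, 1.571, -2.974]
force: [-0.5, 0.1, -1.1]
grip_width: 0.0849
```

```bash
python3 st.py .4285 -.2645 .12;python3 - <<'E'
from station import *
from h import *
o=get_obs();c=camera("wrist");cv2.imwrite("pics/w6.png",c["pixels"][:,:,::-1])
E
```

```text
t 20.07 pos [0.6053 0.0583 0.1205] q [ 0.04  0.51  1.44 -0.    1.2   0.04] w 0.0849 F [-0.5  0.1 -1.1]
tool axes in world (cols x,y,z)
 [[-0.     1.     0.001]
 [-0.     0.001 -1.   ]
 [-1.    -0.     0.   ]]
delta in tool (mm): [   0.5 -177.1  322.7]
```

View pics/w6.png

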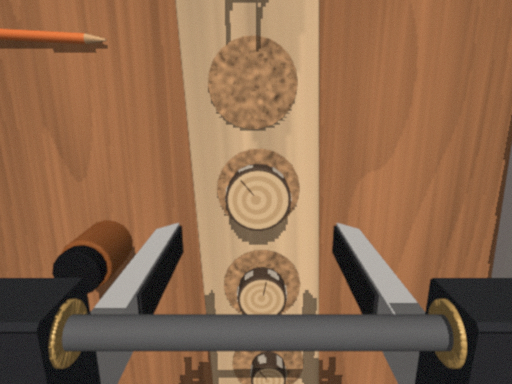

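Slice_54 is centred on mat_3 at (258,197). Now slice_64.

Request:
{"api": "step_arm", "payload": {"motion": [[[0, -0.0177, 0.0323, 0, 0, 0], [0, -0.0177, 0.0323, 0, 0, 0], [0, -0.0177, 0.0323, 0, 0, 0], [0, -0.0177, 0.0323, 0, 0, 0], [0, -0.0177, 0.0323, 0, 0, 0], [0, -0.0177, 0.0323, 0, 0, 0], [0, -0.0177, 0.0323, 0, 0, 0], [0, -0.0177, 0.0323, 0, 0, 0], [0, -0.0177, 0.0323, 0, 0, 0], [0, -0.0177, 0.0323, 0, 0, 0], [0, 0, 0, 0, 0, 0], [0, 0, 0, 0, 0, 0]]]}}

```text
time_s: 21.62
ee_pos: [0.4289, -0.2642, 0.1199]
eef_rot: [-2.29, 1.57, 2.423]
force: [0.6, 0.9, -0.1]
grip_width: 0.0847
```

```bash
python3 st.py .4285 -.2645 .005; python3 - <<'E'
from station import *
from h import *
o=get_obs();c=camera("wrist");E=wristE(c,o)
im=c["pixels"][:,:,::-1].copy()
th=np.linspace(0,6.28,60)
pts=np.array([proj(c,E,(.4285+.032*np.cos(a),-.2645+.032*np.sin(a),.02)) for a in th]).astype(int)
cv2.polylines(im,[pts],True,(0,0,255),1)
cv2.imwrite("pics/w7.png",im)
E
```

```text
t 21.62 pos [ 0.4289 -0.2642  0.1199] q [-0.62  0.29  1.75  0.    1.11 -0.63] w 0.0847 F [ 0.6  0.9 -0.1]
tool axes in world (cols x,y,z)
 [[-0.001  1.     0.001]
 [ 0.001  0.001 -1.   ]
 [-1.    -0.001 -0.001]]
delta in tool (mm): [114.9  -0.3   0.4]
```

View pics/w7.png

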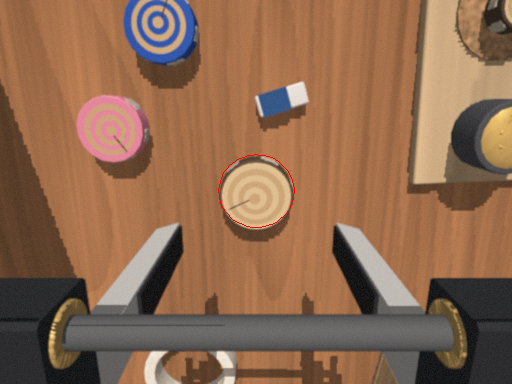

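The ring matches slice_64 at (256,191), and both fingers have clear space.

Request:
{"api": "step_arm", "payload": {"motion": [[[0.035, 0, 0, 0, 0, 0], [0.035, 0, 0, 0, 0, 0], [0.025, 0, 0, 0, 0, 0], [0.014, 0, 0, 0, 0, 0], [0.0055, 0, 0, 0, 0, 0], [0, 0, 0, 0, 0, 0]]], "fingers": 0.088}}

```text
time_s: 22.42
ee_pos: [0.4292, -0.2648, 0.0063]
eef_rot: [0.988, 1.57, -0.582]
force: [0.7, -0.5, 0.1]
grip_width: 0.0879
```

Request:
{"api": "step_arm", "payload": {"motion": [[[0, 0, 0, 0, 0, 0], [0, 0, 0, 0, 0, 0], [0, 0, 0, 0, 0, 0], [0, 0, 0, 0, 0, 0], [0, 0, 0, 0, 0, 0]]], "fingers": 0.05}}

```text
time_s: 23.05
ee_pos: [0.429, -0.2649, 0.0063]
eef_rot: [0.819, 1.57, -0.751]
force: [-1.2, 0.7, 4.9]
grip_width: 0.0633
```

```bash
python3 st.py .6012 .1462 .12
```

```text
t 23.05 pos [ 0.429  -0.2649  0.0063] q [-0.63  0.47  1.82 -0.    0.86 -0.63] w 0.0633 F [-1.2  0.7  4.9]
tool axes in world (cols x,y,z)
 [[ 0.     1.     0.001]
 [-0.     0.001 -1.   ]
 [-1.     0.     0.   ]]
delta in tool (mm): [-113.8  172.6 -410.9]
```

Request:
{"api": "step_arm", "payload": {"motion": [[[-0.015, 0, 0, 0, 0, 0], [-0.04, 0, 0, 0, 0, 0], [-0.04, 0, 0, 0, 0, 0], [-0.02, 0, -0.02, 0, 0, 0], [0, 0, -0.03, 0, 0, 0], [0, 0.0246, -0.0516, 0, 0, 0], [0, 0.0246, -0.0516, 0, 0, 0], [0, 0.0247, -0.0516, 0, 0, 0], [0, 0.0247, -0.0516, 0, 0, 0], [0, 0.0247, -0.0516, 0, 0, 0], [0, 0.0247, -0.0516, 0, 0, 0], [0, 0.0246, -0.0513, 0, 0, 0]]]}}

```text
time_s: 24.55
ee_pos: [0.6017, 0.1481, 0.1219]
eef_rot: [1.692, 1.57, 0.122]
force: [0.7, -1.8, -0.1]
grip_width: 0.0639
```

Request:
{"api": "step_arm", "payload": {"motion": [[[0, 0, 0, 0, 0, 0], [0, 0, 0, 0, 0, 0]]]}}

```text
time_s: 24.8
ee_pos: [0.6008, 0.1459, 0.1212]
eef_rot: [-1.05, 1.57, -2.62]
force: [-0.3, 0.3, -0.7]
grip_width: 0.0635
```

```bash
python3 st.py .6012 .1462 .0213
```

```text
t 24.8 pos [0.6008 0.1459 0.1212] q [ 0.18  0.53  1.41 -0.    1.21  0.18] w 0.0635 F [-0.3  0.3 -0.7]
tool axes in world (cols x,y,z)
 [[-0.     1.     0.001]
 [-0.     0.001 -1.   ]
 [-1.    -0.     0.   ]]
delta in tool (mm): [99.9  0.4 -0.3]
```

Request:
{"api": "step_arm", "payload": {"motion": [[[0.03, 0, 0, 0, 0, 0], [0.03, 0, 0, 0, 0, 0], [0.02, 0, 0, 0, 0, 0], [0.01, 0, 0, 0, 0, 0], [0.006, 0, 0, 0, 0, 0], [0.003, 0, 0, 0, 0, 0], [0, 0, 0, 0, 0, 0], [0, 0, 0, 0, 0, 0]]]}}

```text
time_s: 25.8
ee_pos: [0.6014, 0.1463, 0.0224]
eef_rot: [1.742, 1.57, 0.172]
force: [-0.6, 0.5, 0.4]
grip_width: 0.0634
```

```bash
python3 st.py .6012 .1462 .0213
```

```text
t 25.8 pos [0.6014 0.1463 0.0224] q [ 0.18  0.65  1.47 -0.    1.03  0.18] w 0.0634 F [-0.6  0.5  0.4]
tool axes in world (cols x,y,z)
 [[ 0.001  1.     0.001]
 [ 0.     0.001 -1.   ]
 [-1.     0.001 -0.   ]]
delta in tool (mm): [ 1.1 -0.2  0.1]
```

Request:
{"api": "step_arm", "payload": {"motion": [[[0.001, 0, 0, 0, 0, 0], [0, 0, 0, 0, 0, 0]]]}}

```text
time_s: 26.05
ee_pos: [0.6013, 0.1463, 0.0214]
eef_rot: [1.758, 1.57, 0.188]
force: [-0.0, 0.5, 3.9]
grip_width: 0.0637
```

Request:
{"api": "step_arm", "payload": {"motion": [[[0, 0, 0, 0, 0, 0], [0, 0, 0, 0, 0, 0], [0, 0, 0, 0, 0, 0], [-0.02, 0, 0, 0, 0, 0], [-0.04, 0, 0, 0, 0, 0], [-0.04, 0, 0, 0, 0, 0], [-0.02, -0.04, -0.02, 0, 0, 0], [0, -0.04, -0.03, 0, 0, 0], [0, -0.05, -0.04, 0, 0, 0], [0, -0.05, -0.04, 0, 0, 0], [0, 0, 0, 0, 0, 0], [0, 0, 0, 0, 0, 0]]], "fingers": 0.088}}

```text
time_s: 27.55
ee_pos: [0.424, 0.2742, 0.1421]
eef_rot: [1.964, 1.569, 0.395]
force: [-0.6, 0.4, -0.4]
grip_width: 0.0881
```

```bash
python3 st.py; python3 - <<'E'
from meas import *
from station import get_obs
t=camera("top");s=camera("scene")
cv2.imwrite("pics/tf.png",t["pixels"][:,:,::-1])
M={"64":(.6012,.1462,18,22),"54":(.6057,.0585,15,18),"44":(.6091,-.0342,14,15),"34":(.6155,-.1227,12,13)}
V=[]
for n,(x,y,r,r2) in M.items():
    A=seg(t,proj(t,t["extrinsics"],(x,y,.035))+.5,r,"slice")
    a=plane(t,t["extrinsics"],*A[0],.035);V.append(A[2])
    print(n,a.round(4),"off mm",((a[:2]-[x,y])*1e3).round(1),"dia",(np.array(A[1])/t["fx"]*928).round(0))
    # scene: overlay expected top-face and mat
im=cv2.resize(s["pixels"],None,fx=1,fy=1)
im=cv2.resize(s["pixels"][170:320,130:370],None,fx=3,fy=3,interpolation=cv2.INTER_CUBIC)
th=np.linspace(0,6.28,60)
for n,(x,y,_,_) in M.items():
    q=int(n)/2000
    for z,c in((.035,(255,0,0)),(.015,(0,0,255))):
        p=np.array([(proj(s,s["extrinsics"],(x+q*np.cos(a),y+q*np.sin(a),z))-[130,170]+.5)*3 for a in th]).astype(int)
        cv2.polylines(im,[p],True,c,1)
cv2.imwrite("pics/sf.png",im[:,:,::-1]);cv2.imwrite("pics/segf.png",np.hstack(V)[:,:,::-1])
E
```

```text
t 27.55 pos [0.424  0.2742 0.1421] q [ 0.5   0.26  1.72 -0.    1.15  0.5 ] w 0.0881 F [-0.6  0.4 -0.4]
tool axes in world (cols x,y,z)
 [[ 0.001  1.     0.001]
 [ 0.001  0.001 -1.   ]
 [-1.     0.001 -0.001]]
64 [0.6099 0.1483 0.035 ] off mm [8.7 2.1] dia [70. 74.]
54 [0.6068 0.0562 0.035 ] off mm [ 1.1 -2.3] dia [47. 48.]
44 [ 0.6086 -0.0347  0.035 ] off mm [-0.5 -0.5] dia [38. 43.]
34 [ 0.6167 -0.1224  0.035 ] off mm [1.2 0.3] dia [28. 29.]
```

View pics/sf.png

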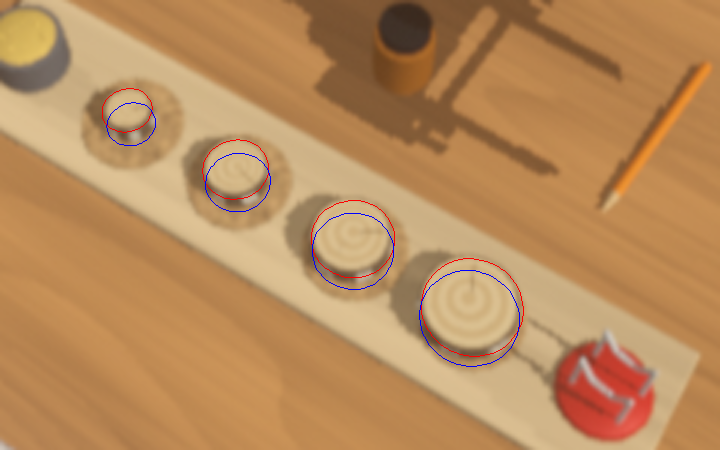

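View pics/tf.png

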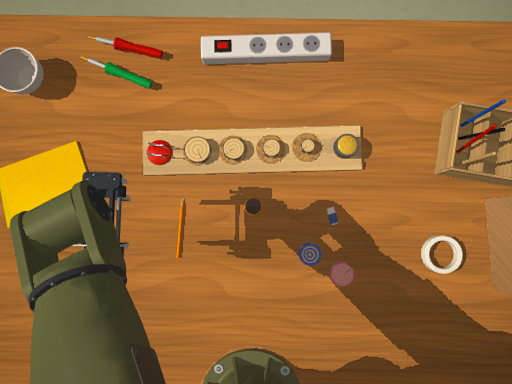

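View pics/segf.png

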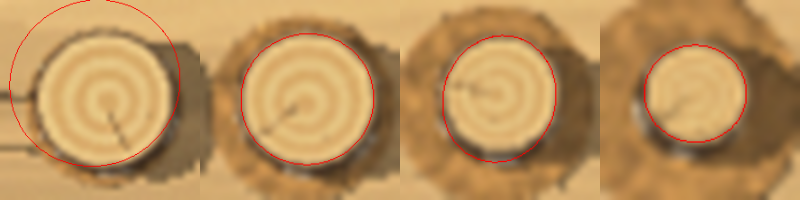

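The final check is good. The scene overlay shows all four slices flat and in place. The fitted offsets for 54, 44 and 34 are 3 mm or less. The 64 fit merged with the pale plank and isn't valid, but its rings sit on the mat's centre at (197,150) in the top view. The jar is still at (253,206).

```bash
python3 -c "
from station import ticket
print(ticket.hand_in())"
```

```text
the job is handed in; nothing more can be done
None
```

All four birch slices are on their mats and the job is handed in, at about 28 s of the 93 s allowed; no verdict was reported. The stand is on the robot's left, so slice_64 is on mat_4, slice_54 on mat_3, slice_44 on mat_2 and slice_34 on mat_1.

- **Centring:** the last top view puts 54, 44 and 34 within about 3 mm of their mat centres. The automatic fit for 64 was not valid because it merged with the pale plank and gave a wrong 9 mm offset. By eye, in the top view and the scene overlay, 64 sits within about 3–4 mm of its mat's centre.
- **Height and flatness:** the scene overlay fits slices lying flat on the mat tops, with tops at about 35 mm. The slice_34 outline looks 1–2 mm off in that view.
- **Early slice heights:** the first slice heights from two views came out 2 mm off the stated 20 mm either way, because the scene-view fit picked up bark glints. The wrist view matched the predicted outlines before each grasp.
- **Jar and look-alikes:** the amber jar is at the same pixel as at the start, and the blue and pink discs were not touched. The arm ended raised and clear of everything.

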